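# Dock the drilling-jig board on its rails and latch it

## Robot

A 6-joint arm with a two-finger parallel gripper is mounted at the origin on the work surface. World frame = base frame: x ahead of the robot, y to its left, z up, the work surface at z = 0. Lengths are in m, angles in degrees, forces in N, time in s.
With the tool pointing down it reaches from about 0.275 to 0.75 m from the base axis. Payload 10.2 kg.
Tool frame: the origin (TCP) lies at the very end of the fingers, on their centre line; the grasp point (between the pads) lies 19 mm behind it; z points along the fingers, y is the line along which they close (so a half turn about z gives the same grasp; the last joint's range is limited). The gripper opens to 85 mm and grips with 20 to 120 N. Pads are 22 mm wide; open, the fingers measure 114 mm over their backs; the gripper's body (76 mm by 85 mm) begins 54 mm behind the grasp point. The pads swing forward as they close: fully open they stand 13 mm farther back than shut.
Start: joints at [-76.742, 17.928, 85.812, -0, 76.261, -12.8], TCP at [0.231, -0.472, 0.231] pointing down, gripper open.
Joint ranges: [-168.41, 168.41], [-55.51, 124.54], [10.69, 146.95], [-70.63, 250.63], [1, 178], [-165.06, 165.06]. Speed limits (degrees/s): [136.94, 136.94, 172.46, 180, 180, 180].

## Interface

Orientations are given as a 3x3 rotation matrix whose columns are the frame's x, y, z axes.
In Python, from station import readout, vision, workorder gives the robot as it stands.
- The arm moves only by the tool apply_moves, never from a script. Its argument "increments" is a list of rows, each a list of 7 numbers: the shift along the tool's x, y, z in m, then the turn, a rotation vector about the tool's x, y, z in rad, then the finger opening in m, from 0 to 0.0854. A call has 1 to 20 rows; each row shifts and turns the commanded pose from where the row before left it, along the tool's axes as they then stand; what a row does not reach is not made up. A row lasts 1/8 s, in which the tool goes at most 62.5 mm and 10.7 degrees, less where a joint would pass 70% of its speed; a pose out of reach is approached as far as the arm can. A call with a gripper value outside its range is refused whole. The fingers move at their own pace and stop on an object; "force" is the grip in N (left out, the last holds). Time passes only in rows, so rows that do not move let the fingers close. It gives the time, the measured TCP pose, the force, the opening and the grip force at its end, in the units of the state.
- readout.get_obs(): the state, without advancing time (a new reading comes with each control period).
- vision.grab_frame(name): name is "scene" or "top" or "wrist"; returns (picture, depth): 480x640x3 uint8, red, green, blue; 480x640 float32, m along the optical axis (not along the pixel's ray), 0 where there is no reading.
- vision.camera_model(name): a dict with "K" (3x3 intrinsics, pixels), "distortion" ([k1, k2, p1, p2, k3] as OpenCV has them; the pictures are not rectified), "cam_to_world" (4x4, takes a point from camera to world coordinates); the wrist camera has in their place "hand_eye" (4x4, takes a point from camera to tool coordinates, whose origin is the TCP and whose axes are the flange's). Camera axes: x right, y down, z forward; pixel columns grow to the right and rows downward; lengths in m; the calibration is good to about 2 mm. A picture is of the moment at which its call begins: read the wrist's pose just before it. camera_model takes no time and is no camera call.
- workorder.finish_job(): hands the job in; it is judged then, once.
The state is a dict: "clock": time; "q": joint angles; "dq": joint speeds; "effort": joint torques, N m; "tcp_pos": TCP position; "orientation": TCP orientation; "wrist_force": force on the tool from outside, world axes, zero at the start; "wrist_torque": the same for the moment, N m; "grip_width": opening from 0.0 (shut) to 1.0 (fully open); "grip_force": force on a finger pad.
Only numpy, scipy, OpenCV 4.12 (cv2) and the standard library are available. Lean on these libraries where they do the work, as an engineer would, in place of code of your own. Each camera call takes 0.05 s, during which the arm holds its last target. There are 200 camera calls.

## Task

With a fingertip, push the plywood jig board along the two rails of its docking frame until you feel it drop into the locating notches and it lies flush between the side guides. Then push the turn latch round, by its upright post, over the board as far as its stop so that the board is locked down. Do not lift or tip the board, and leave the other things on the bench where they are.

Things in the scene. Friction and masses are not known exactly. Their poses are not given: they have to be found in the camera images.
- jig_frame: Metal docking frame fixed to the bench, 330 mm long (its x, the way to push the board) by 160 wide (y); origin on the bench under its centre, z up. Two flat steel rails along x at y = 34 to 72 mm either side, tops at z = 40 mm; between them a channel with floor at z = 10. Side guides at y = 72 to 80 mm either side, tops z = 58 mm. The ends are open, no end stop.
- seat (a point): Where the board's origin lies once the board has dropped in: frame x = 70, y = 0, z = 40 mm. Each rail has two notches 26 mm long, 12 mm deep: one in its inner half, 55 mm ahead of this point, one in its outer half, 55 mm behind it. Their far ends stop the board at about +3 mm.
- jig_board: Loose plywood board 140 x 140 x 18 mm, 0.6 kg; origin: centre of the plywood's underside, axes as the frame's. Four steel feet under it, 8 mm high, 20 mm long. It starts on them, origin at z = 48 mm (top 8 mm above the guides), 70 to 130 mm short of its seat, 2 mm side play; sliding takes 2 to 6 N. In the notches it drops 8 mm, flush with the guides. Wooden fence and stop on top, 20 mm high.
- push_edge (a point): Middle of the board's rear edge face (140 mm wide, 18 mm high), where to push: at x = -70, z = +9 mm in the board's frame. The edge spans z = 48 to 66 mm while riding and 40 to 58 mm once dropped.
- latch (a joint): Steel bar turning on a vertical pivot. Rad: 0 = parallel to the rails, pointing to the frame's -x; grows clockwise seen from above; 1.571 = closed at its stop, square across the board, pointing to +y. Starts between -0.5 (outer stop) and 0.2, stays where left. Bar 16 mm wide, z = 61 to 69 mm, ends 56 mm from the pivot: it clears the dropped board by 3 mm but strikes one that has not dropped.
- latch_pivot (a point): Axis of the latch's pivot, on top (z = 58 mm) of a metal lug 36 x 34 mm outside the frame's -y guide: frame x = 100, y = -96 mm.
- latch_post (a point): Top centre of the latch's upright black round post, 14 mm diameter, 34 mm high (z = 69 to 103 mm), 48 mm from the pivot, near the bar's free end: what to push the latch by. About 1.5 N turns it.
Mind the look-alikes: they are no part of the job. There is more than one size of the jig_board; the one meant has the size given above.

How it is judged (in metres and radians):
On the way, in this order (a step that is already met when the one before it is completed fails the run):
1. the board has been slid along its rails and has dropped into the notches (z of jig_board in the frame of jig_frame below 0.0425 m and x of jig_board in the frame of jig_frame between 0.064 and 0.076 m and angle between jig_board's own z axis and vertical below 0.03 rad), for 0.2 s.
2. the latch has been pushed across the board (value of joint latch above 1.4 rad), for 0.2 s.
At the end, for the whole second after the job is handed in: The board lies at rest in its notches (within 2.5 mm of fully down, level, within 6 mm of its place along the rails) and the latch is closed across it to at least 1.4 of 1.571 rad (all of step 1 and z of jig_board in the frame of jig_frame above 0.037 m and linear speed of jig_board below 0.01 m/s and value of joint latch above 1.4 rad); the robot touches nothing.
It fails at once if the board is lifted (more than 6 mm above the height at which it rides on the rails) (z of jig_board in the frame of jig_frame above 0.054 m).
It fails at once if the board is tipped by more than 0.12 rad (angle between jig_board's own z axis and vertical above 0.12 rad).
It fails at once if another thing on the bench is moved by more than 20 mm (distance of any of tape_roll, steel_block, can, jar, screwdriver, wrench, wood_offcut from where it was at the start of the episode above 0.02 m).
It also fails if it takes over 53 s, if anything falls off the work surface, if the arm or the gripper's body presses on something with over 40 N, if the wrist force passes 120 N, or if a joint passes its speed limit or range.

## Working session

There is one attempt and no reset: what is moved stays moved. The work goes in short steps, Python scripts to look and compute and a tool call to move; the robot and the scene stay as the last step left them, time stands still between calls to the robot, and variables do not carry over. Pictures are saved under pics/ and viewed, at most 10 in all, crops included, and the job is handed in when it is done.

Besides the shell and the picture viewer there is one more tool, called after ">>>" by a JSON object that holds its "method" and its "body", one argument or row to a line. apply_moves: Moves the arm, as the interface text tells. Its arguments: {"type":"object","properties":{"increments":{"type":"array"},"force":{"type":"number"}},"required":["increments"]}

```bash
mkdir -p pics; python3 - <<'E'
from station import readout, vision
import cv2,numpy as np
ims=[]
for n in ("scene","top"):
    p,d=vision.grab_frame(n); np.savez(f"{n}.npz",p=p,d=d)
    cv2.imwrite(f"pics/{n}.png",p[:,:,::-1])
    c=vision.camera_model(n); print(n,np.round(c["K"],1).tolist(),c["distortion"],np.round(c["cam_to_world"],3).tolist())
s=readout.get_obs(); print(s)
E
```

```text
scene [[557.2, 0.0, 318.5], [0.0, 557.2, 251.2], [0.0, 0.0, 1.0]] [-0.10623177  0.          0.          0.          0.        ] [[0.311, 0.745, -0.591, 0.969], [0.95, -0.244, 0.193, -0.206], [-0.0, -0.621, -0.783, 0.733], [0.0, 0.0, 0.0, 1.0]]
top [[488.3, 0.0, 319.8], [0.0, 488.3, 235.2], [0.0, 0.0, 1.0]] [-0.01541781  0.          0.          0.          0.        ] [[-0.011, -0.998, 0.068, 0.415], [-1.0, 0.011, 0.008, -0.062], [-0.009, -0.068, -0.998, 0.804], [0.0, 0.0, 0.0, 1.0]]
{'clock': 0.1, 'q': array([-7.67404059e+01,  1.79565964e+01,  8.58473725e+01,  1.50486918e-04,
        7.62586633e+01, -1.28005667e+01]), 'dq': array([-0.00564965, -0.0913308 , -0.15199534,  0.01282027, -0.02666615,
        0.08163578]), 'effort': array([ 1.92105821e-03, -4.12904620e+01, -2.60139209e+01, -2.32134817e-04,
        3.05502690e-03, -1.73484949e-06]), 'tcp_pos': array([ 0.23057599, -0.47142829,  0.2308041 ]), 'orientation': array([[ 8.98333564e-01,  4.39313948e-01, -2.48242671e-04],
       [ 4.39313950e-01, -8.98332967e-01,  1.06458168e-03],
       [ 2.44681008e-04, -1.06540593e-03, -9.99999403e-01]]), 'wrist_force': array([ 0.44446533, -0.00864501,  0.00190456]), 'wrist_torque': array([-0.03089511,  0.00909318, -0.01319134]), 'grip_force': 0.0, 'grip_width': 0.9985131136901771}
```

View pics/scene.png

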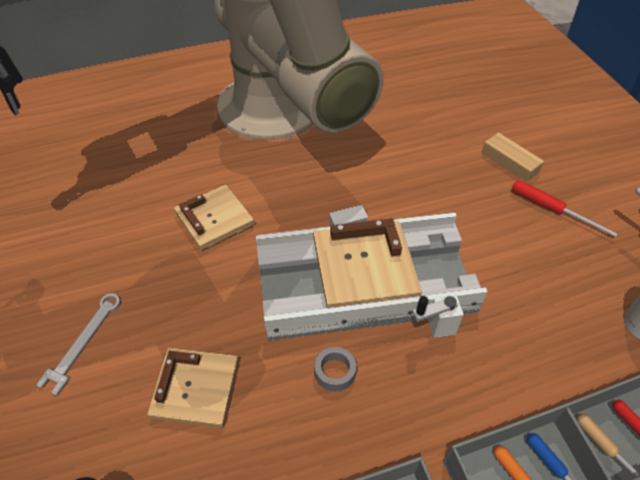

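View pics/top.png

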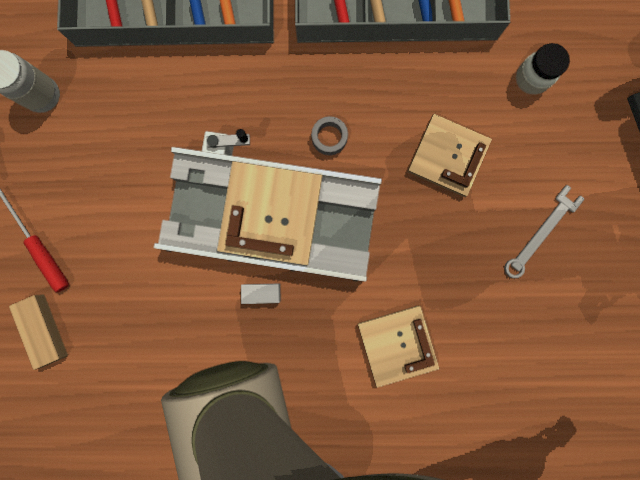

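The top view shows three plywood boards. One is in the frame at (270,215), and two loose, smaller ones are at (450,155) and (398,345). The latch pivot is at (212,141) and its post at (242,136). The board I want is the one on the rails. Frame +x runs to the image's left. Next I measure everything.

```bash
cat > h.py <<'E'
import numpy as np,cv2
from station import vision
def ld(n):
    z=np.load(n+".npz"); return z["p"],z["d"],vision.camera_model(n)
def rays(uv,c):
    n=cv2.undistortPoints(np.asarray(uv,np.float64).reshape(-1,1,2),np.array(c["K"]),np.array(c["distortion"])).reshape(-1,2)
    return np.c_[n,np.ones(len(n))]
def plane(uv,c,z):
    T=np.array(c["cam_to_world"]); r=rays(uv,c)@T[:3,:3].T; o=T[:3,3]
    return o+r*((z-o[2])/r[:,2])[:,None]
def cloud(d,c):
    v,u=np.mgrid[:480,:640]; T=np.array(c["cam_to_world"])
    P=rays(np.c_[u.ravel(),v.ravel()],c)*d.reshape(-1,1)
    return (P@T[:3,:3].T+T[:3,3]).reshape(480,640,3)
E
python3 - <<'E'
from h import *
for n,roi in (("top",(100,290,140,400)),("scene",(190,350,240,500))):
    p,d,c=ld(n); W=cloud(d,c); hsv=cv2.cvtColor(p,cv2.COLOR_RGB2HSV)
    R=np.zeros((480,640),bool); R[roi[0]:roi[1],roi[2]:roi[3]]=1; R&=d>0
    tan=R&(hsv[...,1]>60)&(hsv[...,2]>150)&(W[...,2]>.045)
    k=cv2.connectedComponentsWithStats(tan.astype(np.uint8)); i=1+np.argmax(k[2][1:,4]); m=k[1]==i
    z=np.median(W[m][:,2]); print(n,"board z",z,m.sum())
    v,u=np.nonzero(m); P=plane(np.c_[u,v],c,.066)[:,:2].astype(np.float32); print(" board rect",cv2.minAreaRect(P*1000))
    g=R&(hsv[...,1]<50)&(hsv[...,2]>120)
    hz=W[g][:,2]; print(" hist",np.histogram(hz,bins=np.arange(0,.12,.006)))
    gt=g&(abs(W[...,2]-.058)<.006)
    k=cv2.connectedComponentsWithStats(gt.astype(np.uint8))
    for i in range(1,k[0]):
        if k[2][i,4]>60:
            v,u=np.nonzero(k[1]==i); P=plane(np.c_[u,v],c,.058)[:,:2].astype(np.float32); print(" guide",k[2][i],cv2.minAreaRect(P*1000),np.median(W[k[1]==i][:,2]))
    b=R&(hsv[...,2]<60)&(W[...,2]>.08)
    k=cv2.connectedComponentsWithStats(b.astype(np.uint8))
    for i in range(1,k[0]):
        if k[2][i,4]>15:
            print(" post",k[2][i],k[3][i],W[k[1]==i].mean(0).round(4),W[k[1]==i].max(0).round(4), plane([k[3][i]],c,.103).round(4))
p,d,c=ld("top")
cv2.imwrite("pics/crop.png",cv2.resize(p[110:290,140:400,::-1],None,fx=3,fy=3,interpolation=cv2.INTER_CUBIC))
E
```

```text
top board z 0.0661884666561825 6818
 board rect ((501.89007568359375, 20.25118637084961), (140.27407836914062, 139.8676300048828), 80.50068664550781)
 hist (array([  52, 1429,  154,   89,  596,  136, 4379,  457,    1, 2093,  170,
        213,   10,    0,   70,    3,    0,    3,    0]), array([0.   , 0.006, 0.012, 0.018, 0.024, 0.03 , 0.036, 0.042, 0.048,
       0.054, 0.06 , 0.066, 0.072, 0.078, 0.084, 0.09 , 0.096, 0.102,
       0.108, 0.114]))
 guide [ 172  132  209   52 1215] ((592.4700317382812, 8.735107421875), (327.952880859375, 40.13860321044922), 80.42301940917969) 0.05822435858271413
 guide [ 154  243  212   38 1040] ((426.7230224609375, 37.050804138183594), (327.5478515625, 7.633955478668213), 80.437744140625) 0.058286750006755095
 post [236 129  11  13  96] [241.28125    135.01041667] [0.6131 0.0576 0.0979] [0.621  0.0641 0.1056] [[0.6117 0.0568 0.103 ]]
scene board z 0.06523392043199894 5679
 board rect ((504.48016357421875, 20.232704162597656), (140.0312042236328, 141.81460571289062), 80.45357513427734)
 hist (array([  45, 1381,  268,  289,  854,  502, 4034,  758,  744, 
[... 263 characters left out ...]
449.9248046875, 147.28256225585938), (103.56784057617188, 12.975939750671387), 80.70223999023438) 0.05664666068432811
 guide [256 227  74  14 351] ((414.3121032714844, -67.23544311523438), (117.9028549194336, 13.237655639648438), 80.4830551147461) 0.056729056958833346
 guide [426 288  61  32 579] ((614.7071533203125, 126.01626586914062), (90.86343383789062, 44.660221099853516), 81.12262725830078) 0.0575097489290326
 guide [ 264  296  156   27 1030] ((571.70654296875, -38.91199493408203), (227.00149536132812, 13.521995544433594), 80.85746765136719) 0.05675441027568773
 post [417 297  11  16 113] [422.02654867 304.03539823] [0.6193 0.057  0.0952] [0.6236 0.0637 0.1061] [[0.6235 0.0538 0.103 ]]
```

View pics/crop.png

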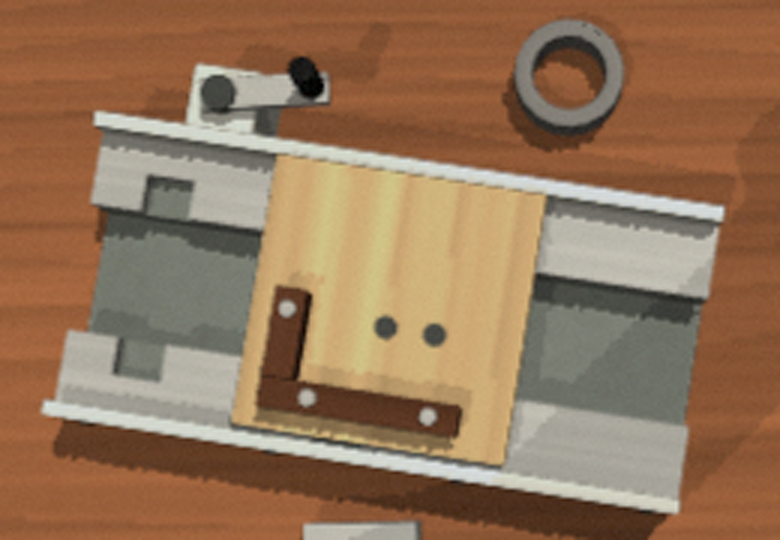

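The crop confirms the choice. The board in the frame measures 140 x 140 mm, its top is at z = 66 mm, and its fence and stop are on top. Both views agree. Frame yaw is 80.44° and its centre is about (0.503, 0.024). The board is at frame x of about -4 mm, and the latch stands near -0.25 rad, tilted outward. Now I shut the fingers and move over the channel behind the board.

>>> {"method": "apply_moves", "body": {
  "increments": [
    [0.0337,-0.0204,0,0,0,0,0],
    [0.0337,-0.0204,0,0,0,0,0],
    [0.0337,-0.0204,0,0,0,0,0],
    [0.0337,-0.0204,0,0,0,0,0],
    [0.0337,-0.0204,0,0,0,0,0],
    [0.0337,-0.0204,0,0,0,0,0],
    [0.0337,-0.0204,0,0,0,0,0],
    [0.0337,-0.0204,0,0,0,0,0],
    [0.0337,-0.0204,0,0,0,0,0],
    [0.0337,-0.0204,0,0,0,0,0],
    [0.0337,-0.0204,0,0,0,0,0],
    [0.0337,-0.0204,0,0,0,0,0],
    [0,0,0,0,0,-0.1186,0],
    [0,0,0,0,0,-0.1186,0],
    [0,0,0,0,0,-0.1186,0],
    [0,0,0,0,0,-0.1186,0],
    [0,0,0,0,0,-0.1186,0],
    [0,0,0,0,0,-0.1186,0],
    [0,0,0,0,0,-0.1186,0],
    [0,0,0,0,0,-0.1186,0]
  ]
}}

```text
clock: 2.6
tcp_pos: [0.4862, -0.074, 0.231]
orientation: [[0.163, 0.987, -0.001], [0.987, -0.163, 0.0], [0.0, -0.001, -1.0]]
wrist_force: [-0.7, 0.5, 1.0]
grip_width: 0.004
grip_force: 0.0
```

```bash
python3 - <<'E'
from h import *
from station import readout
s=readout.get_obs(); p,d=vision.grab_frame("wrist"); c=dict(vision.camera_model("wrist"))
T=np.eye(4); T[:3,:3]=s["orientation"]; T[:3,3]=s["tcp_pos"]; c["cam_to_world"]=T@np.array(c["hand_eye"])
np.savez("wrist.npz",p=p,d=d); cv2.imwrite("pics/wrist.png",p[:,:,::-1])
W=cloud(d,c); hsv=cv2.cvtColor(p,cv2.COLOR_RGB2HSV)
C=np.array([.503,.0244]); ex=np.array([.1661,.9861]); ey=np.array([-.9861,.1661])
F=np.dstack([(W[...,:2]-C)@ex,(W[...,:2]-C)@ey,W[...,2]])*1000
ok=d>0
m=ok&(abs(F[...,2]-66)<4)&(abs(F[...,1])<50)&(hsv[...,1]>60)
print("board",m.sum(),np.median(F[m][:,2]) if m.any() else 0,np.percentile(F[m][:,0],[.5,2,98]))
for s_ in(1,-1):
    g=ok&(abs(F[...,2]-58)<4)&(F[...,1]*s_>65)&(F[...,1]*s_<90)&(F[...,0]<60); print("guide",s_,g.sum(),np.percentile(F[g][:,1],[2,50,98]) if g.any() else 0)
b=ok&(F[...,2]>94)&(F[...,2]<110)&(F[...,1]<-60)&(F[...,1]>-150)
print("post",b.sum(),F[b].mean(0) if b.any() else 0)
# two-ray post top from top+scene
p1=plane([[240,132.7]],vision.camera_model("top"),.103)[0,:2]; print("post top cam",(p1-C)@ex,(p1-C)@ey)
E
```

```text
board 18900 64.84849016374844 [-73.6380394  -71.63768655  62.47479217]
guide 1 2461 [72.72056728 76.45243833 80.61331257]
guide -1 2280 [-78.92209695 -75.08000678 -71.35846423]
post 442 [  51.075557   -103.55954386  100.83390161]
post top cam 0.05243485100133545 -0.10488378643069521
```

View pics/wrist.png

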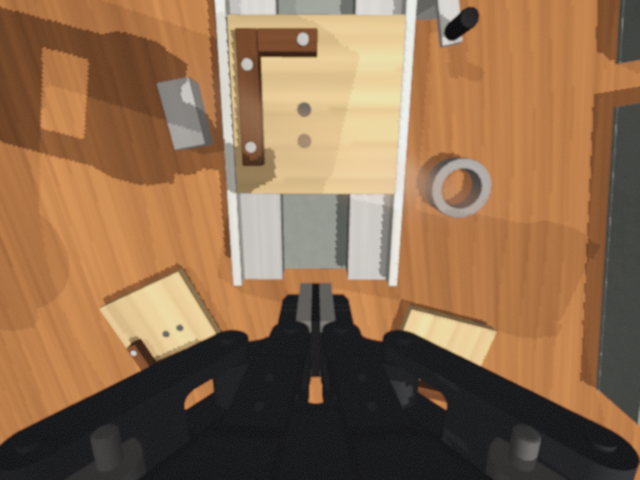

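The wrist view agrees. The board's rear edge is at (315,193), which is frame x = -73.6 mm. The guides are at ±76 mm, and the post top at (462,20) gives frame (52,-104), so the latch is at about -0.17 rad. The fingertip lines up with the open channel. Now I descend and approach.

>>> {"method": "apply_moves", "body": {
  "increments": [
    [0,0,0.0225,0,0,0,0],
    [0,0,0.0225,0,0,0,0],
    [0,0,0.0225,0,0,0,0],
    [0,0,0.0225,0,0,0,0],
    [0,0,0.0225,0,0,0,0],
    [0,0,0.0225,0,0,0,0],
    [0,0,0.0225,0,0,0,0],
    [0,0,0.0225,0,0,0,0],
    [0,0,0,0,0,0,0],
    [0.004,0,0,0,0,0,0],
    [0.004,0,0,0,0,0,0],
    [0.004,0,0,0,0,0,0],
    [0.004,0,0,0,0,0,0],
    [0.004,0,0,0,0,0,0],
    [0.004,0,0,0,0,0,0]
  ]
}}

```text
clock: 4.53
tcp_pos: [0.4907, -0.0507, 0.0516]
orientation: [[0.166, 0.986, 0.001], [0.986, -0.166, -0.001], [-0.001, 0.001, -1.0]]
wrist_force: [-1.1, -5.2, 2.7]
grip_width: -0.003
grip_force: 2.6
```

>>> {"method": "apply_moves", "body": {
  "increments": [
    [0.0025,0,0,0,0,0,0],
    [0.0025,0,0,0,0,0,0],
    [0.0025,0,0,0,0,0,0],
    [0.0025,0,0,0,0,0,0],
    [0.0025,0,0,0,0,0,0],
    [0.0025,0,0,0,0,0,0],
    [0.0025,0,0,0,0,0,0],
    [0.0025,0,0,0,0,0,0],
    [0.0025,0,0,0,0,0,0],
    [0.0025,0,0,0,0,0,0],
    [0.0025,0,0,0,0,0,0],
    [0.0025,0,0,0,0,0,0],
    [0.0025,0,0,0,0,0,0],
    [0.0025,0,0,0,0,0,0],
    [0.0025,0,0,0,0,0,0],
    [0.0025,0,0,0,0,0,0],
    [0.0025,0,0,0,0,0,0],
    [0.0025,0,0,0,0,0,0],
    [0.0025,0,0,0,0,0,0],
    [0.0025,0,0,0,0,0,0]
  ]
}}

```text
clock: 7.02
tcp_pos: [0.499, -0.0014, 0.0516]
orientation: [[0.166, 0.986, 0.001], [0.986, -0.166, -0.001], [-0.001, 0.001, -1.0]]
wrist_force: [-0.3, -5.2, 3.3]
grip_width: -0.001
grip_force: 2.8
```

```bash
cat > b.py <<'E'
from h import *
from station import readout
s=readout.get_obs(); p,d=vision.grab_frame("wrist"); c=dict(vision.camera_model("wrist"))
T=np.eye(4); T[:3,:3]=s["orientation"]; T[:3,3]=s["tcp_pos"]; c["cam_to_world"]=T@np.array(c["hand_eye"])
C=np.array([.503,.0244]); ex=np.array([.1661,.9861]); ey=np.array([-.9861,.1661])
def board(n,p,d,c):
    W=cloud(d,c); F=np.dstack([(W[...,:2]-C)@ex,(W[...,:2]-C)@ey,W[...,2]])*1000
    hsv=cv2.cvtColor(p,cv2.COLOR_RGB2HSV)
    m=(d>0)&(abs(F[...,2]-60)<10)&(abs(F[...,1])<66)&(abs(F[...,0])<160)&(hsv[...,1]>60)&(hsv[...,2]>130)
    print(n,m.sum(),"z",np.median(F[m][:,2]).round(1),"x",np.percentile(F[m][:,0],[.5,2,98,99.5]).round(1))
    b=(d>0)&(F[...,2]>95)&(F[...,2]<110)&(F[...,1]<-30)&(F[...,1]>-150)&(F[...,0]>30)&(F[...,0]<130)&(hsv[...,2]<70)
    if b.any(): print("  dark high",b.sum(),F[b].mean(0).round(1))
board("wrist",p,d,c)
for n in("top","scene"):
    p,d=vision.grab_frame(n); board(n,p,d,vision.camera_model(n)); cv2.imwrite(f"pics/{n}_{s['clock']:.1f}.png",p[:,:,::-1])
w=s["tcp_pos"]; print("tcp frame",(w[:2]-C)@ex,(w[:2]-C)@ey,w[2],s["wrist_force"],s["clock"])
E
python3 b.py
```

```text
wrist 91722 z 64.9 x [-14.7 -12.9  84.6  85.7]
top 6 z 67.1 x [121.7 121.8 123.6 123.7]
  dark high 72 [  52.2 -103.9  102.4]
scene 4224 z 65.3 x [-12.6  -7.8 122.9 124.3]
  dark high 70 [  52.2 -108.   101. ]
tcp frame -0.026139009844197827 -0.0003199683686754308 0.05163121110466676 [-0.34862146 -5.18784464  3.33197753] 7.025
```

The board's rear edge is at about -15 mm, so about 15 mm remain. I'll go slowly.

>>> {"method": "apply_moves", "body": {
  "increments": [
    [0.001,0,0,0,0,0,0],
    [0.001,0,0,0,0,0,0],
    [0.001,0,0,0,0,0,0],
    [0.001,0,0,0,0,0,0],
    [0.001,0,0,0,0,0,0],
    [0.001,0,0,0,0,0,0],
    [0.001,0,0,0,0,0,0],
    [0.001,0,0,0,0,0,0],
    [0.001,0,0,0,0,0,0],
    [0.001,0,0,0,0,0,0],
    [0.001,0,0,0,0,0,0],
    [0.001,0,0,0,0,0,0]
  ]
}}

```text
clock: 8.68
tcp_pos: [0.5005, 0.0109, 0.0511]
orientation: [[0.167, 0.986, -0.0], [0.986, -0.167, 0.001], [0.001, -0.001, -1.0]]
wrist_force: [0.0, -0.4, 0.3]
grip_width: 0.0
grip_force: 0.0
```

```bash
python3 b.py
```

```text
return _methods._mean(a, axis=axis, dtype=dtype,
  ret = ret.dtype.type(ret / rcount)
Traceback (most recent call last):
  File "b.py", line 15, in <module>
    p,d=vision.grab_frame(n); board(n,p,d,vision.camera_model(n)); cv2.imwrite(f"pics/{n}_{s['clock']:.1f}.png",p[:,:,::-1])
                              ~~~~~^^^^^^^^^^^^^^^^^^^^^^^^^^^^^^
  File "b.py", line 10, in board
    print(n,m.sum(),"z",np.median(F[m][:,2]).round(1),"x",np.percentile(F[m][:,0],[.5,2,98,99.5]).round(1))
                                                          ~~~~~~~~~~~~~^^^^^^^^^^^^^^^^^^^^^^^^^^
IndexError: index -1 is out of bounds for axis 0 with size 0
```

The force fell away and the board top is now at z = 57 mm, so it has dropped. Its x is about 69 mm. Now I back off, lift clear, and go round to the outer side of the latch post.

>>> {"method": "apply_moves", "body": {
  "increments": [
    [-0.0075,0,0,0,0,0,0],
    [-0.0075,0,0,0,0,0,0],
    [0,0,-0.0212,0,0,0,0],
    [0,0,-0.0212,0,0,0,0],
    [0,0,-0.0212,0,0,0,0],
    [0,0,-0.0212,0,0,0,0],
    [0.017,0.0264,0,0,0,0,0],
    [0.017,0.0264,0,0,0,0,0],
    [0.017,0.0264,0,0,0,0,0],
    [0.017,0.0264,0,0,0,0,0],
    [0.017,0.0264,0,0,0,0,0],
    [0,0,0,0,0,-0.145,0],
    [0,0,0,0,0,-0.145,0],
    [0,0,0,0,0,-0.145,0],
    [0,0,0,0,0,-0.145,0],
    [0,0,0,0,0,-0.145,0],
    [0,0,0,0,0,-0.145,0],
    [0,0,0,0,0,-0.145,0],
    [0,0,0,0,0,-0.145,0],
    [0,0,0,0,0,-0.145,0]
  ]
}}

```text
clock: 11.28
tcp_pos: [0.6424, 0.0572, 0.1359]
orientation: [[-0.91, 0.416, -0.001], [0.416, 0.91, 0.0], [0.001, -0.0, -1.0]]
wrist_force: [0.3, -0.3, -0.9]
grip_width: -0.001
grip_force: 0.0
```

>>> {"method": "apply_moves", "body": {
  "increments": [
    [0,0,0,0,0,-0.145,0],
    [0,0,0,0,0,-0.145,0],
    [0,0,0,0,0,-0.145,0],
    [0,0,0,0,0,0,0]
  ]
}}

```text
clock: 11.78
tcp_pos: [0.6424, 0.0573, 0.1359]
orientation: [[-1.0, -0.0, -0.0], [-0.0, 1.0, 0.0], [0.0, 0.0, -1.0]]
wrist_force: [-0.5, 0.3, 0.3]
grip_width: 0.002
grip_force: 0.0
```

```bash
sed -i 's/    print(n,m.sum/    if m.any(): print(n,m.sum/' b.py; python3 b.py; python3 -c "
from station import readout
print(readout.get_obs()['orientation'].round(3))"; ls pics
```

```text
wrist 34140 z 56.9 x [ -1.9   0.3 134.1 135.8]
  dark high 505 [  52.  -103.7  101.4]
top 2724 z 58.3 x [-1.9 -1.4 53.2 56.6]
  dark high 9 [  47.2 -103.3   99.3]
scene 2154 z 57.3 x [ -1.8  -1.2  56.1 130.2]
  dark high 73 [  52.3 -107.3  101.8]
tcp frame 0.05556030845768958 -0.13201166693975416 0.13592073642523014 [-0.4528127   0.32512739  0.26149284] 11.775
[[-1.     0.001 -0.   ]
 [ 0.001  1.     0.   ]
 [ 0.     0.    -1.   ]]
crop.png
scene.png
scene_11.8.png
scene_7.0.png
top.png
top_11.8.png
top_7.0.png
wrist.png
```

The board's top is at 57–58 mm, and its rear edge is at 0 as it should be. The post is 28 mm straight ahead along tool x. Now I descend, make contact, and swing along the arc.

>>> {"method": "apply_moves", "body": {
  "increments": [
    [0,0.0006,0.0148,0,0,0,0],
    [0,0.0006,0.0148,0,0,0,0],
    [0,0,0.0148,0,0,0,0],
    [0,0,0.0148,0,0,0,0],
    [0.0035,0,0,0,0,0,0],
    [0.0035,0,0,0,0,0,0],
    [0.0035,0,0,0,0,0,0],
    [0.0039,-0.0013,0,0,0,0.08,0],
    [0.0039,-0.0013,0,0,0,0.08,0],
    [0.0039,-0.0013,0,0,0,0.08,0],
    [0.0039,-0.0013,0,0,0,0.08,0],
    [0.0039,-0.0013,0,0,0,0.08,0],
    [0.0039,-0.0013,0,0,0,0.08,0],
    [0.0039,-0.0013,0,0,0,0.08,0],
    [0.0039,-0.0013,0,0,0,0.08,0]
  ]
}}

```text
clock: 13.8
tcp_pos: [0.5999, 0.0571, 0.0776]
orientation: [[-0.802, 0.598, 0.002], [0.598, 0.802, -0.001], [-0.002, 0.0, -1.0]]
wrist_force: [0.4, -1.7, -0.3]
grip_width: 0.0
grip_force: 0.8
```

```bash
python3 b.py
```

```text
wrist 72595 z 56.9 x [ -2.   -0.2 133.  135.6]
  dark high 1662 [ 54.9 -75.8 101.3]
top 1542 z 58.3 x [-2.  -1.7 32.  33.9]
scene 1116 z 57.2 x [ -2.   -1.5  35.7 134. ]
  dark high 65 [ 47.3 -93.8 102.2]
tcp frame 0.04836117520726265 -0.09007408262078359 0.07762224243650802 [ 0.41423947 -1.65670794 -0.33367137] 13.8
```

The latch is at about 0.47 rad and tracking well. About 1.1 rad remain.

>>> {"method": "apply_moves", "body": {
  "increments": [
    [0.0039,-0.0013,0,0,0,0.08,0],
    [0.0039,-0.0013,0,0,0,0.08,0],
    [0.0039,-0.0013,0,0,0,0.08,0],
    [0.0039,-0.0013,0,0,0,0.08,0],
    [0.0039,-0.0013,0,0,0,0.08,0],
    [0.0039,-0.0013,0,0,0,0.08,0],
    [0.0039,-0.0013,0,0,0,0.08,0],
    [0.0039,-0.0013,0,0,0,0.08,0],
    [0.0039,-0.0013,0,0,0,0.08,0],
    [0.0039,-0.0013,0,0,0,0.08,0],
    [0.0039,-0.0013,0,0,0,0.08,0],
    [0.0039,-0.0013,0,0,0,0.08,0],
    [0.0039,-0.0013,0,0,0,0.08,0],
    [0,0,0,0,0,0,0]
  ]
}}

```text
clock: 15.7
tcp_pos: [0.5641, 0.0942, 0.0771]
orientation: [[0.105, 0.995, 0.0], [0.995, -0.105, 0.0], [0.0, 0.0, -1.0]]
wrist_force: [0.0, 0.1, -0.4]
grip_width: 0.001
grip_force: 0.0
```

```bash
python3 b.py
```

```text
wrist 33074 z 56.9 x [  9.   23.6 135.9 136.8]
  dark high 1664 [ 94.2 -47.1 101.3]
top 3493 z 58.2 x [-1.8 -1.  70.3 72.1]
scene 3329 z 57.3 x [ -1.7  -0.5 130.6 136.1]
  dark high 41 [ 72.9 -57.3 101.9]
tcp frame 0.07898339965037329 -0.04861546259862591 0.07712337517933293 [ 0.00411223  0.08072886 -0.39738094] 15.7
```

Post is near x = 97 mm. I'll press gently on until it meets the stop.

>>> {"method": "apply_moves", "body": {
  "increments": [
    [0.001,0,0,0,0,0.02,0],
    [0.001,0,0,0,0,0.02,0],
    [0.001,0,0,0,0,0.02,0],
    [0.001,0,0,0,0,0,0],
    [0,0,0,0,0,0,0]
  ]
}}

```text
clock: 16.48
tcp_pos: [0.5643, 0.0973, 0.0768]
orientation: [[0.166, 0.986, -0.001], [0.986, -0.166, -0.001], [-0.002, -0.001, -1.0]]
wrist_force: [-2.8, -6.1, 1.7]
grip_width: 0.005
grip_force: 3.2
```

6.7 N against the 1.5 N that turns it means the stop is reached. I'll back off, lift and check.

>>> {"method": "apply_moves", "body": {
  "increments": [
    [-0.005,0,0,0,0,0,0],
    [-0.01,0,0,0,0,0,0],
    [-0.01,0,0,0,0,0,0],
    [0,0,-0.025,0,0,0,0],
    [0,0,-0.025,0,0,0,0],
    [0,0,-0.025,0,0,0,0],
    [0,0,-0.025,0,0,0,0],
    [0,0,-0.025,0,0,0,0],
    [-0.02,0,0,0,0,0,0],
    [-0.02,0,0,0,0,0,0],
    [-0.02,0,0,0,0,0,0],
    [0,0,0,0,0,0,0],
    [0,0,0,0,0,0,0]
  ]
}}

```text
clock: 18.1
tcp_pos: [0.5503, 0.0141, 0.2016]
orientation: [[0.167, 0.986, -0.0], [0.986, -0.167, 0.0], [0.0, -0.0, -1.0]]
wrist_force: [0.0, 0.5, 0.2]
grip_width: -0.002
grip_force: 0.0
```

```bash
sed -i 's#^board("wrist"#cv2.imwrite("pics/wfin.png",p[:,:,::-1]); board("wrist"#' b.py; python3 b.py
```

```text
wrist 23823 z 56.8 x [ -1.6   0.6 134.7 136.1]
  dark high 313 [ 98.2 -46.8 101.5]
top 268 z 58.3 x [ 65.   66.4 135.4 136. ]
  dark high 40 [ 98.5 -48.5 102.8]
scene 3868 z 57.3 x [ -1.8  -0.5 135.5 137. ]
  dark high 61 [ 98.3 -50.7 100.7]
tcp frame -0.002260954585345542 -0.04833247306169275 0.2016332153253389 [0.03776033 0.50247107 0.20018893] 18.1
```

View pics/wfin.png

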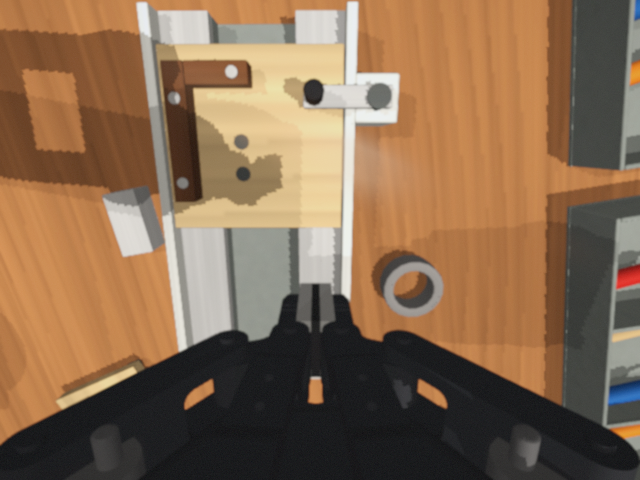

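The latch bar, from (312,92) to (378,97), lies square across the flush board. The post is at frame (98,-48), about 1.53 rad, and the robot is clear. Handing in.

```bash
python3 -c "
from station import workorder
print(workorder.finish_job())"
```

```text
the job is handed in; nothing more can be done
None
```

The jig board dropped into its notches about 1 mm from its seat, flush with the guides, and the latch is closed over it at its stop (about 1.53 rad); I handed the job in at about 18 s with the arm clear, and no verdict came back.

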